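# Settle the breakfast egg cup into its saucer

## Robot

A 6-joint arm with a two-finger parallel gripper is mounted at the origin on a cart in front of the work surface, level with it; the furniture and walls round the work are solid. World frame = base frame: x ahead of the robot, y to its left, z up, the work surface at z = 0. Lengths are in mm, angles in degrees, forces in N, time in s.
With the tool pointing down it reaches from about 350 to 850 mm from the base axis. Payload 8.1 kg.
Tool frame: the origin (TCP) lies midway between the tips of the shut fingers; the grasp point (between the pads) lies 19 mm behind it; z points along the fingers, y is the line along which they close (so a half turn about z gives the same grasp; the last joint's range is limited). The gripper opens to 85 mm and grips with 20 to 120 N. Pads are 22 mm wide; open, the fingers measure 114 mm over their backs; the gripper's body (76 mm by 85 mm) begins 54 mm behind the grasp point. The pads swing forward as they close: fully open they stand 13 mm farther back than shut.
Start: joints at [-73.705, 7.471, 85.268, -0, 87.261, -4.893], TCP at [216.877, -559.437, 231.292] pointing down, gripper open.
Joint ranges: [-169.43, 169.43], [-51.17, 129.36], [1.28, 143.12], [-76.62, 256.62], [0, 156.53], [-152.29, 152.29]. Speed limits (degrees/s): [136.94, 136.94, 159.86, 180, 180, 180].

## Interface

Orientations are given as [roll, pitch, yaw] about the fixed x, y, z axes, in that order (R = Rz(yaw) Ry(pitch) Rx(roll)).
In Python, from bench import r, optics, workorder gives the robot as it stands.
- The arm moves only by the tool pendant, called as name([rows], argument=value, ...), one row to a line, values as JSON. Schema: {"type":"object","properties":{"moves":{"type":"array","items":{"type":"array","items":{"type":"array","items":{"type":"number"},"minItems":7,"maxItems":7},"minItems":1,"maxItems":8},"minItems":1,"maxItems":1},"grip_force":{"type":"number"},"only":{"type":"string"},"quiet":{"type":"boolean"},"lines":{"type":"string"}},"required":["moves"],"additionalProperties":false}. moves is a list that holds a single list of rows (three levels of brackets), with 1 to 8 rows, each of 7 numbers: a rotation vector rx, ry, rz in normalised numbers (1 is pi rad), then dx, dy, dz in parts of the range, where 1.0 means 0.5 m, then the finger opening in mm; each row is the pose to reach, as a shift and turn from the pose commanded when the call began, along the tool's axes at that moment; what a row does not reach only later rows make up. A row lasts 1/8 s, in which the tool goes at most 62.5 mm and 10.7 degrees, less where a joint would pass 70% of its speed; a pose out of reach is approached as far as the arm can. The fingers move at their own pace and stop on an object; grip_force is the grip in N (left out, the last holds). Time passes only in rows, so rows that do not move let the fingers close. The tool returns the time, the measured TCP pose, the force, the opening and the grip force at its end. only (a regular expression) keeps the lines of the reply that match it, lines (a string "A,B") keeps lines A to B, and quiet returns only ok. Shift and turn numbers lie between -1 and 1, and a call with a number outside is refused. Input that does not fit is refused with a message, and nothing moves.
- r.sense(): the state, without advancing time (a new reading comes with each control period).
- optics.snapshot(name): name is "side" or "top"; returns a dict with "pixels" (480x640x3 uint8, blue, green, red), "fx", "fy", "cx", "cy" (pixels), "D" ([k1, k2, p1, p2, k3] as OpenCV has them; the pictures are not rectified), "pose" (4x4, takes a point from camera to world coordinates). Camera axes: x right, y up, looking along -z (the intrinsics and any distortion apply to the point x, -y, -z); pixel columns grow to the right and rows downward; lengths in mm; the calibration is good to about 2 mm. A picture is of the moment at which its call begins. There is no depth.
- workorder.hand_in(): hands the job in; it is judged then, once.
The state is a dict: "time": time; "joint_pos": joint angles; "qd": joint speeds; "joint_efforts": joint torques, N m; "tool_pos": TCP position; "tcp_rot": TCP orientation; "ft_force": force on the tool from outside, world axes, zero at the start; "wrist_torque": the same for the moment, N m; "finger_gap": finger opening in mm; "grip_force": force on a finger pad.
Only numpy, scipy, OpenCV 4.12 (cv2) and the standard library are available. Lean on these libraries where they do the work, as an engineer would, in place of code of your own. Each camera call takes 0.05 s, during which the arm holds its last target. There are 200 camera calls.

## Task

Two boiled eggs are served in egg cups on saucers. One egg cup stands askew, its foot propped up on the edge of the saucer's sunken well: gently tap or push its foot sideways with the fingertips until it drops into the well and stands upright in the middle of its saucer. Do not touch the egg or let it fall, do not grip or lift anything, keep the saucer where it is, and leave the other egg and the things around alone.

Things in the scene. Friction and masses are not known exactly. Their poses are not given: they have to be found in the camera images.
- egg_cup: The egg cup to be settled: grey-blue stoneware, 38 mm high, about 90 g. Its foot is a disc 40 mm wide with an upright edge from the underside to 10 mm up; above it a 26 mm waist and a bowl 44 mm wide over the rim. Origin: centre of its underside; z up through the bowl. It slides when pushed low at the foot; pushed high at the bowl it tips.
- saucer_well (a point): Middle of the flat floor of the first saucer's round well, 4 mm above the worktop. The well is 45 mm wide, with an upright 3 mm step round it. The cup starts 8 to 14 mm off this point, in any direction, leaning about 0.1 rad towards it, the outer side of its foot propped on the step: push from that outer side. In the well the foot has 2.5 mm of play all round.
- egg: The boiled egg in that cup, brown, loose, 40 mm wide and 52 mm high, about 60 g, blunt end down, standing out 38 mm above the rim. Origin: its lowest point (24 mm above the cup's underside); z through its tip.
- saucer: The loose saucer under that cup: grey-blue stoneware, round, 144 mm wide, about 220 g. Origin: centre of its underside, on the worktop. Round its well a flat shoulder, 7 mm above the worktop, reaches to 52 mm from the middle; from there it rises to the rim, 12 mm above the worktop. With the cup seated, the egg's tip is 80 mm above the worktop.
- egg_cup_2: The second egg cup, the same in shape, already seated in its saucer's well. Not to be touched.
- egg_2: The egg in the second cup, same as the first.
- saucer_2: The second saucer, same as the first. The two saucers stand side by side; which is on the left varies.
- teaspoon_a: A steel teaspoon, 130 mm long, 11 mm high, lying to the left of the saucers. Origin: centre of its underside.
- teaspoon_b: Another teaspoon like it, lying to the right of the saucers.
- honey_jar: A glass jar with a red lid, 65 mm wide, 100 mm high, behind the saucers. Origin: centre of its underside.
- pepper_mill: A turned wooden pepper mill, 58 mm wide, 150 mm high, behind the saucers. Origin: centre of its underside.
There are look-alikes about, which are no part of the job. What is shaped like the egg but purple is not meant.

How it is judged:
By the outcome, as a careful person would: the job done as asked, in the order asked, and still so for the second after the job is handed in, with the robot touching nothing.
It also fails if it takes over 38 s, if anything falls off the work surface, if the arm or the gripper's body presses on something with over 40 N, if the wrist force passes 120 N, or if a joint passes its speed limit or range.

## Working session

There is one attempt and no reset: what is moved stays moved. The work goes in short steps, Python scripts to look and compute and a tool call to move; the robot and the scene stay as the last step left them, time stands still between calls to the robot, and variables do not carry over. Pictures are saved under pics/ and viewed, at most 10 in all, crops included, and the job is handed in when it is done.

```bash
mkdir -p pics; cat > h.py <<'E'
import numpy as np, cv2
def snap(n):
    from bench import optics
    s=optics.snapshot(n); np.savez(f'{n}.npz',**{k:np.array(v) for k,v in s.items()}); return s
def load(n): return dict(np.load(f'{n}.npz'))
def K(s): return np.array([[s['fx'],0,s['cx']],[0,s['fy'],s['cy']],[0,0,1.]],float)
def ray(s,u,v):
    p=cv2.undistortPoints(np.array([[[u,v]]],float),K(s),np.array(s['D'],float))[0,0]
    T=np.array(s['pose']); return T[:3,3],T[:3,:3]@np.array([p[0],-p[1],-1.])
def onz(s,u,v,z):
    o,d=ray(s,u,v); return o+d*(z-o[2])/d[2]
def proj(s,P):
    T=np.array(s['pose']); c=(np.atleast_2d(P)-T[:3,3])@T[:3,:3]; c=c*[1,-1,-1]
    return cv2.projectPoints(c,np.zeros(3),np.zeros(3),K(s),np.array(s['D'],float))[0][:,0]
def tri(sa,a,sb,b):
    o1,d1=ray(sa,*a);o2,d2=ray(sb,*b)
    t=np.linalg.lstsq(np.c_[d1,-d2],o2-o1,rcond=None)[0]
    p,q=o1+d1*t[0],o2+d2*t[1]; return (p+q)/2,np.linalg.norm(p-q)
E
python3 - <<'E'
from h import *
from bench import r
for n in('side','top'):
    s=snap(n); cv2.imwrite(f'pics/{n}0.png',s['pixels']); print(n,np.round(s['pose'],3).tolist(),s['fx'],s['cx'],s['D'])
print(r.sense())
E
```

```text
side [[1.0, -0.012, 0.022, 642.526], [0.022, 0.823, -0.567, -637.287], [-0.011, 0.567, 0.823, 810.938], [0.0, 0.0, 0.0, 1.0]] 444.3650790418802 318.34139645831806 [0.02309557 0.         0.         0.         0.        ]
top [[0.006, 0.997, -0.074, 549.368], [-1.0, 0.009, 0.029, -94.224], [0.029, 0.074, 0.997, 973.453], [0.0, 0.0, 0.0, 1.0]] 445.8268955759446 320.06784066867465 [-0.1061888  0.         0.         0.         0.       ]
{'time': 0.1, 'joint_pos': array([-7.37042950e+01,  7.51159668e+00,  8.53217625e+01, -1.38407807e-03,
        8.72588714e+01, -4.89340811e+00]), 'qd': array([-0.02294858,  0.04609782, -0.18744461,  0.05299911,  0.0448281 ,
        0.00658139]), 'joint_efforts': array([ 9.38984449e-04, -5.70947993e+01, -5.01943767e+01, -2.10568442e-04,
        8.08046112e-03,  2.21807102e-05]), 'tool_pos': array([ 216.74585367, -558.98114447,  230.35303856]), 'tcp_rot': array([-1.79907988e+02, -6.49013163e-03,  2.11891752e+01]), 'ft_force': array([ 0.07282025, -0.70703014,  0.07554586]), 'wrist_torque': array([-0.00289402, -0.00686601, -0.02533116]), 'grip_force': 0.0, 'finger_gap': 85.78750989295092}
```

View pics/side0.png

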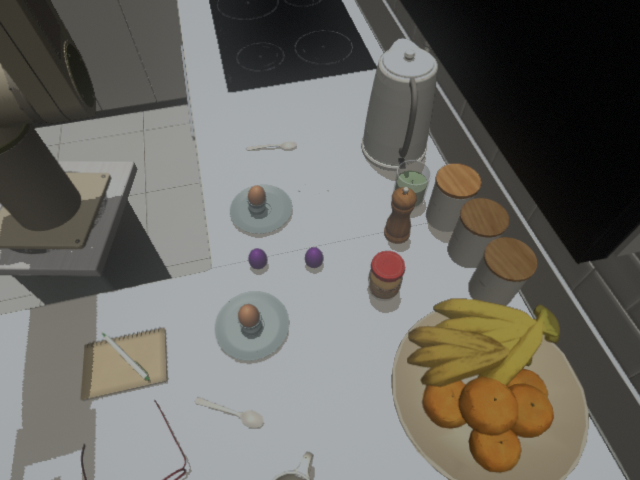

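View pics/top0.png

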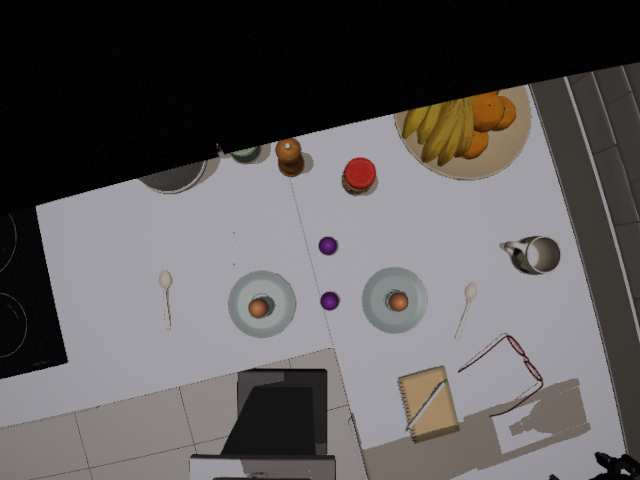

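The side view shows two saucers, at about (261,209) and (252,326). In the top view they are at (262,304) and (395,300). The purple look-alikes lie between them. I'll enlarge both cups.

```bash
python3 - <<'E'
from h import *
a,b=load('side')['pixels'],load('top')['pixels']
c=lambda im,u,v:cv2.resize(im[v-37:v+37,u-50:u+50],(400,296),interpolation=cv2.INTER_CUBIC)
m=np.vstack([np.hstack([c(a,261,205),c(a,252,322)]),np.hstack([c(b,262,304),c(b,395,300)])])
m=cv2.convertScaleAbs(m,alpha=1.4)
cv2.imwrite('pics/m.png',m)
s=load('top')
for n,us in(('side',((261,209),(252,326))),('top',((262,304),(395,300)))):
    for u in us: print(n,onz(load(n),*u,10))
E
```

```text
side [487.28640163   0.96277936  10.        ]
side [ 497.44703568 -287.98491721   10.        ]
top [486.86549373   1.82728     10.        ]
top [ 496.64015951 -285.31796636   10.        ]
```

View pics/m.png

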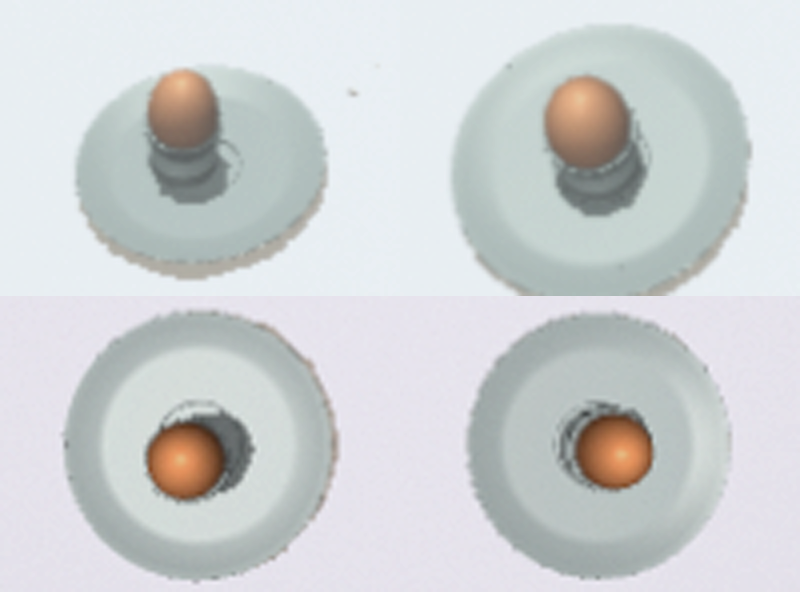

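Each cup seems off-centre, but that may be parallax. I'll fit the saucer outlines and egg blobs in both views and compare with the seated prediction.

```bash
cat >> h.py <<'E'
def egg(s,u,v,w=26):
    u,v=int(u),int(v); im=np.array(s['pixels'])[v-w:v+w,u-w:u+w].astype(int)
    m=((im[...,2]-im[...,0]>35)&(im[...,2]>im[...,1]+15)).astype(np.uint8)
    n,l,st,c=cv2.connectedComponentsWithStats(m); i=1+np.argmax(st[1:,4])
    ys,xs=np.where(l==i); return np.array([(xs.min()+xs.max())/2+u-w,(ys.min()+ys.max())/2+v-w]),c[i]+[u-w,v-w],np.argwhere(l==i)[:,::-1]+[u-w,v-w]
def eggpts(c,ax=(0,0,1.)):  # silhouettes: egg pts, c lowest point
    t=np.linspace(0,np.pi,40);f=np.linspace(0,2*np.pi,60);T,F=np.meshgrid(t,f)
    z=26-26*np.cos(T); r=20*np.sin(T)
    R=cv2.Rodrigues(np.cross([0,0,1],ax).astype(float))[0]
    return np.stack([r*np.cos(F),r*np.sin(F),z],-1).reshape(-1,3)@R.T+c
E
python3 - <<'E'
from h import *
S={n:load(n) for n in('side','top')}
W={'L':{'side':(261,209),'top':(262,304)},'R':{'side':(252,326),'top':(395,300)}}
for k,w in W.items():
    C={}; 
    for n,(u,v) in w.items():
        s=S[n]; im=s['pixels']; 
        g=im.astype(int); 
        # saucer: tint g-r (grey-green) over worktop
        d=(g[...,1]-g[...,2]); e=im[v-45:v+45,u-50:u+50]
        m=np.zeros(im.shape[:2],np.uint8); m[v-48:v+48,u-50:u+50]=(d>4)[v-48:v+48,u-50:u+50]
        cs=max(cv2.findContours(cv2.morphologyEx(m,cv2.MORPH_CLOSE,np.ones((5,5))),cv2.RETR_EXTERNAL,cv2.CHAIN_APPROX_NONE)[0],key=cv2.contourArea)
        P=np.array([onz(s,*p[0],12)[:2] for p in cs],np.float32)
        c=cv2.fitEllipse(P); C[n]=c[0]
        print(k,n,'saucer',np.round(c[0],1),np.round(c[1],1))
    c=np.mean(list(C.values()),0)
    for n in w:
        b,m,_=egg(S[n],*w[n]); q=proj(S[n],eggpts([*C[n],28])); bb=(q.min(0)+q.max(0))/2
        print(k,n,'egg bbox',b,'cent',np.round(m,1),'pred seated',bb.round(1))
        w[n]=b
    # triangulate egg centre
    print(k,'egg centre',tri(S['side'],w['side'],S['top'],w['top']))
E
```

```text
L side saucer [483.8  19.8] [268.1 325.6]
L top saucer [487.    4.4] [139.6 140.5]
L side egg bbox [255.5 191.5] cent [255.2 191.5] pred seated [257.9 190.1]
L top egg bbox [257.5 308. ] cent [257.6 307.9] pred seated [258.5 305.3]
L egg centre (array([481.90949909,   5.1046803 ,  66.44718631]), np.float64(0.9928279369639476))
R side saucer [ 497.1 -279.4] [215.5 237.4]
R top saucer [ 496.6 -283.6] [139.4 140.1]
R side egg bbox [247. 313.] cent [246.9 312.7] pred seated [249.1 312. ]
R top egg bbox [398.5 301.5] cent [398.4 301.6] pred seated [398.4 301.2]
R egg centre (array([ 495.17823628, -283.27250111,   58.23266681]), np.float64(2.081918567019091))
```

```bash
python3 - <<'E'
from h import *
from scipy.optimize import least_squares
S={n:load(n) for n in('side','top')}
W={'L':{'side':(255,191),'top':(257,308)},'R':{'side':(247,313),'top':(398,301)}}
C={'L':np.array([487,4.4]),'R':np.array([496.6,-283.6])}
def cen(s,P):
    h=cv2.convexHull(proj(s,P).astype(np.float32)); m=cv2.moments(h); return np.array([m['m10'],m['m01']])/m['m00']
cal={n:egg(S[n],*W['R'][n])[1]-cen(S[n],eggpts([*C['R'],28])) for n in S}
print('R resid',cal)
def pose(o):
    d=-o/np.linalg.norm(o); ax=np.array([*(0.1*d),1]); return np.array([*(C['L']+o),5.5])+24*ax,ax
for useC in(1,0):
  for ns in(['top'],['side'],['top','side']):
    f=lambda o:np.concatenate([egg(S[n],*W['L'][n])[1]-useC*cal[n]-cen(S[n],eggpts(*pose(o))) for n in ns])
    r=least_squares(f,[-8,3],diff_step=.01); print(useC,ns,r.x.round(1),np.hypot(*r.x).round(1),r.fun.round(2))
o=r.x
t=np.linspace(0,2*np.pi,200); ci=lambda c,R,z:np.c_[c[0]+R*np.cos(t),c[1]+R*np.sin(t),np.full(200,z)]
out=[]
for n in S:
    u,v=np.array(W['L'][n])+[4,4]; k=13
    im=S[n]['pixels'][v-22:v+22,u-30:u+30]; im=cv2.resize(im,None,fx=k,fy=k,interpolation=cv2.INTER_NEAREST)[:,:]
    a=im.copy()
    for c,R,z,col in((C['L'],22.5,7,(0,0,255)),(C['L'],52,7,(255,0,0)),(C['L']+o,20,9,(0,255,0))):
        q=(proj(S[n],ci(c,R,z))-[u-30-.5,v-22-.5])*k; cv2.polylines(a,[q.astype(int)],True,col,1)
    out.append(np.hstack([im,a]))
m=np.vstack(out); cv2.imwrite('pics/ov.png',cv2.convertScaleAbs(cv2.resize(m,(800,590)),alpha=1.3))
E
```

```text
R resid {'side': array([-1.70060507, -1.360193  ]), 'top': array([-0.01706146,  0.40821361])}
1 ['top'] [-9.   3.5] 9.6 [ 0. -0.]
1 ['side'] [-7.3 10. ] 12.4 [0. 0.]
1 ['top', 'side'] [-8.2  6.1] 10.2 [ 0.69  0.05  0.06 -0.97]
0 ['top'] [-9.9  3.3] 10.4 [-0.  0.]
0 ['side'] [-11.8  13.6] 18.1 [ 0. -0.]
0 ['top', 'side'] [-10.6   7.1] 12.7 [ 1.28 -0.63 -0.7  -1.9 ]
```

View pics/ov.png

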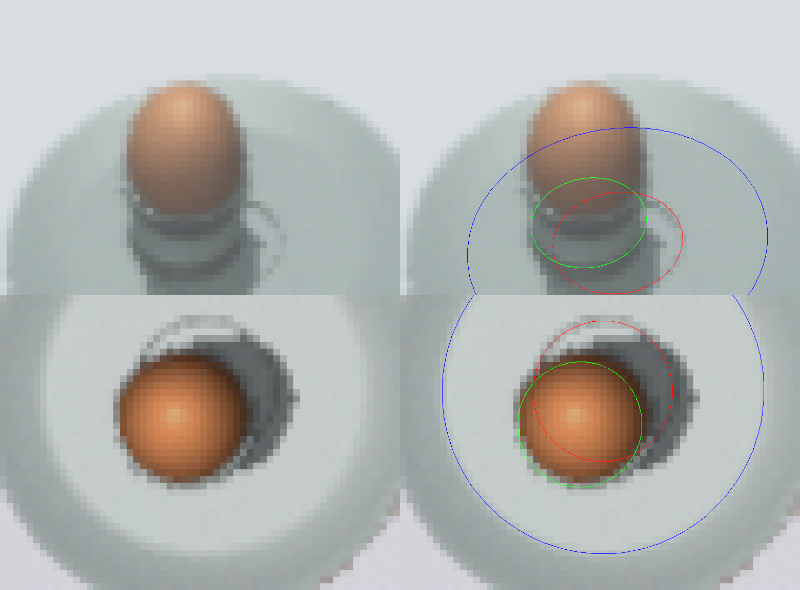

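The left saucer holds the askew cup. The well is at about (487, 4), and the foot is displaced about (-9, +4), towards the robot. I'll push with shut fingers, tool x at about -24° azimuth, tool leaning back 8° so the tips lead.

```bash
cat > mv.py <<'E'
import numpy as np
from scipy.spatial.transform import Rotation as R
W=np.array([487,4.8]);AZ=-24.;TILT=8.
d=np.array([np.cos(np.radians(AZ)),np.sin(np.radians(AZ))])
# tool: x along push, z down; lean body back: rotate about tool y
def tgt(rf,z,lat=0): # rf: radius of front edge from well, z: TCP height
    R0=R.from_euler('z',AZ,degrees=True)*R.from_euler('x',180,degrees=True)
    best=max((R0*R.from_euler('y',s*TILT,degrees=True) for s in(1,-1)),key=lambda q:q.as_matrix()[:2,2]@d)
    p=W-d*(rf+10.9)+lat*np.array([-d[1],d[0]]); return np.array([*p,z]),best
def rel(p0,R0,p1,R1): return np.r_[(R0.inv()*R1).as_rotvec(degrees=True),R0.inv().apply(np.array(p1)-p0)].round(1)
E
python3 - <<'E'
from mv import *
p0=np.array([216.877,-559.437,231.292]);R0=R.from_euler('xyz',[180,0,21.19],degrees=True)
p,q=tgt(50,150); print(p,q.as_matrix().round(2)); print(rel(p0,R0,p,q)); p2,q=tgt(40,30);print(p2,rel(p,q,p2,q))
E
```

```text
[431.36508163  29.57026156 150.        ] [[ 0.9  -0.41  0.13]
 [-0.4  -0.91 -0.06]
 [ 0.14  0.   -0.99]]
[  -3.2    7.6   45.1  412.9 -471.7   81.3]
[440.50053621  25.50289513  30.        ] [  0.    0.    0.   -6.8  -0.  120.2]
```

The rows are not in the units I measure in: shifts go in shares of 0.5 m and turns go in shares of pi rad. I convert before sending: -472 mm is -0.944, 413 mm is 0.826, 45 degrees is 0.25.

pendant([
  [[0, 0, 0, 0, 0, 0, 0], [-0.0167, 0.0444, 0.25, 0.826, -0.944, 0.162, 0], [-0.0167, 0.0444, 0.25, 0.826, -0.944, 0.162, 0], [-0.0167, 0.0444, 0.25, 0.826, -0.944, 0.162, 0], [-0.0167, 0.0444, 0.25, 0.826, -0.944, 0.162, 0], [-0.0167, 0.0444, 0.25, 0.826, -0.944, 0.162, 0], [-0.0167, 0.0444, 0.25, 0.826, -0.944, 0.162, 0], [-0.0167, 0.0444, 0.25, 0.826, -0.944, 0.162, 0]],
], grip_force=20)

```text
time: 1.1
tool_pos: [365.0, -151.8, 175.5]
tcp_rot: [-179.7, -8.4, -24.0]
ft_force: [1.2, -0.2, 0.6]
finger_gap: -0.0
grip_force: 0.0
```

```bash
python3 - <<'E'
from mv import *
from bench import r
s=r.sense(); p,q=tgt(50,150); print(s['tool_pos'],s['tcp_rot'],s['joint_pos'].round(),rel(s['tool_pos'],R.from_euler('xyz',s['tcp_rot'],degrees=True),p,q))
E
```

```text
[ 364.96153953 -151.77222795  175.5262027 ] [-179.71133074   -8.40781947  -23.96971503] [-31. -35. 127.   1.  79.  83.] [  -0.3   -0.4    0.   -16.6 -192.6   24.3]
```

In the tool's units: -193 mm is -0.386, 24 mm is 0.048.

pendant([
  [[0, 0, 0, -0.034, -0.386, 0.048, 0], [0, 0, 0, -0.034, -0.386, 0.048, 0], [0, 0, 0, -0.034, -0.386, 0.048, 0], [0, 0, 0, -0.034, -0.386, 0.048, 0], [0, 0, 0, -0.034, -0.386, 0.048, 0]],
])

```text
time: 1.72
tool_pos: [430.4, 29.0, 150.1]
tcp_rot: [-179.8, -8.3, -23.8]
ft_force: [-0.1, -1.3, 0.3]
finger_gap: -0.0
grip_force: 0.0
```

```bash
python3 - <<'E'
from mv import *
from h import *
from bench import r
s=r.sense(); Rn=R.from_euler('xyz',s['tcp_rot'],degrees=True)
for a in((44,30),(36,11.5)):
    p,q=tgt(*a); print(s['tool_pos'],rel(s['tool_pos'],Rn,p,q))
snap('top');s=snap('side'); print(egg(s,255,191)[1])
E
```

```text
[430.38914052  29.01041471 150.05257134] [ -0.3  -0.3   0.2 -10.7  -0.4 119.8]
[430.38914052  29.01041471 150.05257134] [ -0.3  -0.3   0.2  -5.4  -0.3 139.2]
[255.24113475 191.85106383]
```

In the tool's units: 120 mm is 0.24, 115 mm is 0.23.

pendant([
  [[0, 0, 0, -0.012, 0, 0.1, 0], [0, 0, 0, -0.024, 0, 0.18, 0], [0, 0, 0, -0.024, 0, 0.23, 0], [0, 0, 0, -0.024, 0, 0.24, 0], [0, 0, 0, -0.024, 0, 0.24, 0]],
])

```text
time: 2.45
tool_pos: [436.3, 25.8, 30.6]
tcp_rot: [-179.7, -8.4, -24.0]
ft_force: [0.6, -0.4, -0.5]
finger_gap: 0.0
grip_force: 0.0
```

```bash
python3 - <<'E'
from mv import *
from h import *
from bench import r
s=r.sense(); Rn=R.from_euler('xyz',s['tcp_rot'],degrees=True)
for a in((44,30),(38,12.5),(34,11)):
    p,q=tgt(*a); print(s['tool_pos'],rel(s['tool_pos'],Rn,p,q))
out=[]
for n,(u,v) in(('side',(245,191)),('top',(257,318))):
    im=snap(n)['pixels'][v-30:v+40,u-40:u+40]; out.append(cv2.resize(im,(400,350),interpolation=cv2.INTER_CUBIC))
cv2.imwrite('pics/a.png',cv2.convertScaleAbs(np.hstack(out),alpha=1.3))
E
```

```text
[436.29871227  25.83781094  30.58161757] [-0.3 -0.4 -0.  -0.1 -1.4  0.6]
[436.29871227  25.83781094  30.58161757] [-0.3 -0.4 -0.   3.3 -1.3 18.8]
[436.29871227  25.83781094  30.58161757] [-0.3 -0.4 -0.   7.  -1.3 20.8]
```

View pics/a.png

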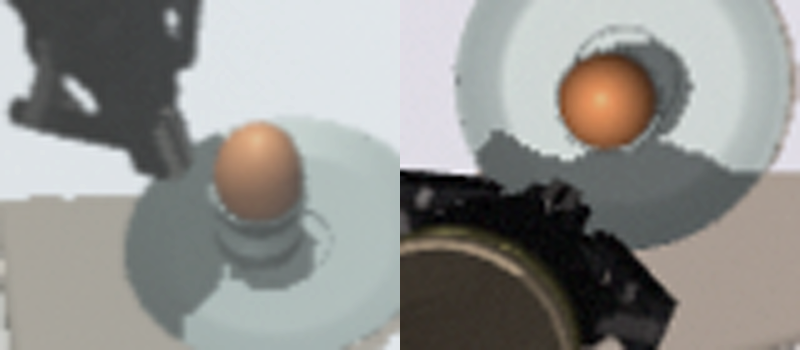

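The side view shows the shut fingertips at (175,175) in the crop, left of the egg (258,170). The cup has not moved, and in the top view the gripper body is clear of the egg. Next I lower the tips and creep in.

In the tool's units: 20.5 mm is 0.041, 20 mm is 0.04.

pendant([
  [[0, 0, 0, 0.002, -0.002, 0.016, 0], [0, 0, 0, 0.006, -0.002, 0.03, 0], [0, 0, 0, 0.006, -0.002, 0.038, 0], [0, 0, 0, 0.008, -0.002, 0.039, 0], [0, 0, 0, 0.01, -0.002, 0.04, 0], [0, 0, 0, 0.012, -0.002, 0.041, 0], [0, 0, 0, 0.012, -0.002, 0.041, 0]],
])

```text
time: 3.42
tool_pos: [444.7, 24.3, 10.6]
tcp_rot: [-179.7, -8.3, -23.9]
ft_force: [0.2, -0.8, 0.0]
finger_gap: 0.4
grip_force: 0.0
```

```bash
python3 - <<'E'
from mv import *
from h import *
from bench import r
s=r.sense(); Rn=R.from_euler('xyz',s['tcp_rot'],degrees=True)
for a in((34,11),(31,11),(20,11)):
    p,q=tgt(*a); print(s['tool_pos'],rel(s['tool_pos'],Rn,p,q))
for n,(u,v) in(('side',(255,191)),('top',(257,308))): print(egg(snap(n),u,v)[1])
E
```

```text
[444.69257032  24.31095763  10.5663063 ] [-0.3 -0.3  0.1  1.7  0.6 -0.2]
[444.69257032  24.31095763  10.5663063 ] [-0.3 -0.3  0.1  4.7  0.6  0.2]
[444.69257032  24.31095763  10.5663063 ] [-0.3 -0.3  0.1 15.6  0.6  1.8]
[255.23684211 192.17105263]
[257.62068966 307.80842912]
```

```bash
cat > chk.py <<'E'
from mv import *
from h import *
from bench import r
s=r.sense(); p=s['tool_pos']; print('front r',(W-p[:2])@d-10.9,'lat',(p[:2]-W)@np.array([-d[1],d[0]]),p,'F',s['ft_force'].round(1))
for n,(u,v) in(('side',(255,191)),('top',(257,308))): print(n,egg(snap(n),u,v)[1].round(2))
E
```

pendant([
  [[0, 0, 0, 0.002, 0.001, 0, 0], [0, 0, 0, 0.004, 0.001, 0, 0], [0, 0, 0, 0.006, 0.001, 0.0002, 0], [0, 0, 0, 0.008, 0.001, 0.0004, 0], [0, 0, 0, 0.01, 0.001, 0.0008, 0], [0, 0, 0, 0.012, 0.001, 0.001, 0]],
])

```text
time: 4.28
tool_pos: [449.8, 21.4, 10.8]
tcp_rot: [-179.7, -8.3, -23.9]
ft_force: [-0.1, 0.2, -0.8]
finger_gap: 0.2
grip_force: 0.0
```

```bash
python3 chk.py
```

```text
front r 29.795846871579066 lat 0.06650050451546541 [449.84954214  21.41324338  10.77396107] F [-0.1  0.2 -0.8]
side [255.53 191.97]
top [257.7 307.7]
```

In the tool's units: 3.5 mm is 0.007, 2.8 mm is 0.0056.

pendant([
  [[0, 0, 0, 0.0014, 0, 0.0002, 0], [0, 0, 0, 0.0028, 0, 0.0004, 0], [0, 0, 0, 0.0042, 0, 0.0006, 0], [0, 0, 0, 0.0056, 0, 0.0008, 0], [0, 0, 0, 0.007, 0, 0.001, 0], [0, 0, 0, 0.007, 0, 0.001, 0]],
])

```text
time: 5.12
tool_pos: [453.0, 20.0, 10.7]
tcp_rot: [-179.7, -8.3, -23.9]
ft_force: [-0.6, -0.2, -0.6]
finger_gap: -0.5
grip_force: 0.3
```

```bash
python3 chk.py
```

```text
front r 26.336970460879414 lat 0.04820427198257882 [453.00194122  19.98967716  10.73842976] F [-0.6 -0.2 -0.6]
side [256.67 192.34]
top [258.16 306.7 ]
```

In the tool's units: 2.4 mm is 0.0048, 1.8 mm is 0.0036.

pendant([
  [[0, 0, 0, 0.0012, 0, 0.0002, 0], [0, 0, 0, 0.0024, 0, 0.0004, 0], [0, 0, 0, 0.0036, 0, 0.0006, 0], [0, 0, 0, 0.0048, 0, 0.0006, 0], [0, 0, 0, 0.0048, 0, 0.0006, 0]],
])

```text
time: 5.85
tool_pos: [455.3, 19.0, 10.8]
tcp_rot: [-179.7, -8.3, -23.9]
ft_force: [-0.6, 0.3, -0.7]
finger_gap: 0.4
grip_force: 0.3
```

```bash
python3 chk.py
```

```text
front r 23.8608892931574 lat 0.08425370704878254 [455.27861655  19.01549701  10.84790437] F [-0.6  0.3 -0.7]
side [257.45 192.71]
top [258.66 305.78]
```

In the tool's units: 1.2 mm is 0.0024, 0.6 mm is 0.0012.

pendant([
  [[0, 0, 0, 0.0012, 0, 0.0002, 0], [0, 0, 0, 0.0024, 0, 0.0004, 0], [0, 0, 0, 0.0024, 0, 0.0004, 0]],
])

```text
time: 6.32
tool_pos: [456.4, 18.5, 10.8]
tcp_rot: [-179.7, -8.3, -23.9]
ft_force: [-0.6, 0.3, -0.3]
finger_gap: 0.4
grip_force: 0.3
```

```bash
python3 chk.py; python3 - <<'E'
from h import *
out=[]
for n,(u,v) in(('side',(255,195)),('top',(259,308))):
    im=load(n)['pixels'][v-35:v+35,u-40:u+40]; out.append(cv2.resize(im,(400,350),interpolation=cv2.INTER_CUBIC))
cv2.imwrite('pics/b.png',cv2.convertScaleAbs(np.hstack(out),alpha=1.3))
E
```

```text
front r 22.645174052543005 lat 0.10014271998238122 [456.39569033  18.53553641  10.82667246] F [-0.6  0.3 -0.3]
side [257.77 192.84]
top [258.71 305.66]
```

View pics/b.png

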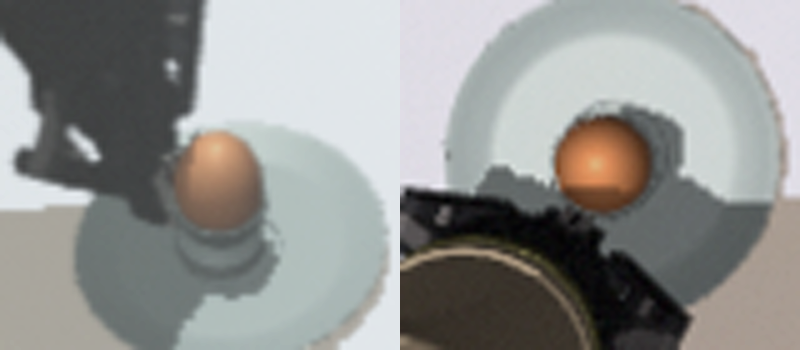

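pendant([
  [[0, 0, 0, 0.001, 0, 0.0002, 0], [0, 0, 0, 0.002, 0, 0.0004, 0], [0, 0, 0, 0.002, 0, 0.0004, 0]],
])

```text
time: 6.8
tool_pos: [457.3, 18.1, 10.8]
tcp_rot: [-179.7, -8.3, -23.9]
ft_force: [0.6, 0.2, -0.7]
finger_gap: 0.3
grip_force: 0.3
```

```bash
python3 chk.py;  python3 - <<'E'
from h import *
S={n:load(n) for n in('side','top')}
def cen(s,P):
    h=cv2.convexHull(proj(s,P).astype(np.float32)); m=cv2.moments(h); return np.array([m['m10'],m['m01']])/m['m00']
cal={'side':[-1.70,-1.36],'top':[-.02,.41]}
for n in S: print(n,[ (cen(S[n],eggpts([487+x,4.6+y,28]))+cal[n]).round(2) for x,y in((0,0),(-2,.9))])
E
```

```text
front r 21.625541181497624 lat 0.093103927042538 [457.32430838  18.1143841   10.77756127] F [ 0.6  0.2 -0.7]
side [258.08 192.99]
top [258.93 305.34]
side [array([256.96, 193.91]), array([256.1 , 193.59])]
top [array([258.43, 305.74]), array([257.98, 306.72])]
```

In the tool's units: 1 mm is 0.002, 0.5 mm is 0.001.

pendant([
  [[0, 0, 0, 0.001, 0, 0.0002, 0], [0, 0, 0, 0.002, 0, 0.0004, 0], [0, 0, 0, 0.002, 0, 0.0004, 0]],
])

```text
time: 7.28
tool_pos: [458.2, 17.7, 10.7]
tcp_rot: [-179.7, -8.3, -23.9]
ft_force: [-0.8, 0.7, -1.0]
finger_gap: 0.0
grip_force: 0.3
```

```bash
python3 chk.py
```

```text
front r 20.645363603311083 lat 0.08173794811406943 [458.21512219  17.70532663  10.70370712] F [-0.8  0.7 -1. ]
side [258.25 193.11]
top [259.11 305.13]
```

In the tool's units: 0.8 mm is 0.0016, 0.5 mm is 0.001.

pendant([
  [[0, 0, 0, 0.001, 0, 0.0002, 0], [0, 0, 0, 0.0016, 0, 0.0002, 0], [0, 0, 0, 0.0016, 0, 0.0002, 0]],
])

```text
time: 7.75
tool_pos: [458.9, 17.4, 10.7]
tcp_rot: [-179.7, -8.3, -23.9]
ft_force: [-0.2, 0.7, -0.6]
finger_gap: -0.1
grip_force: 0.3
```

```bash
python3 chk.py
```

```text
front r 19.842035498072597 lat 0.07879147415372678 [458.94780049  17.37589191  10.72271536] F [-0.2  0.7 -0.6]
side [258.41 193.22]
top [259.27 304.89]
```

In the tool's units: -100 mm is -0.2, -80 mm is -0.16.

pendant([
  [[0, 0, 0, -0.008, 0, -0.002, 0], [0, 0, 0, -0.02, 0, -0.02, 0], [0, 0, 0, -0.04, 0, -0.08, 0], [0, 0, 0, -0.1, 0, -0.16, 0], [0, 0, 0, -0.14, 0, -0.2, 0], [0, 0, 0, -0.14, 0, -0.2, 0]],
])

```text
time: 8.6
tool_pos: [382.8, 51.6, 101.6]
tcp_rot: [-179.6, -8.6, -23.9]
ft_force: [0.1, 0.6, 0.1]
finger_gap: -0.2
grip_force: 0.0
```

```bash
python3 chk.py; cat > ov.py <<'E'
from h import *
import sys
S={n:load(n) for n in('side','top')}; O={'side':(0,1.1),'top':(0,0)}
t=np.linspace(0,2*np.pi,200); ci=lambda c,R,z:np.c_[c[0]+R*np.cos(t),c[1]+R*np.sin(t),np.full(200,z)]
out=[];c=(487,4.6)
for n,(u,v) in(('side',(259,205)),('top',(261,304))):
    k=10; im=S[n]['pixels'][v-29:v+29,u-40:u+40]; im=cv2.resize(im,None,fx=k,fy=k,interpolation=cv2.INTER_NEAREST); a=im.copy()
    for R,z,col in((22.5,7,(0,0,255)),(52,7,(255,0,0)),(72,12,(255,0,255)),(22,42,(0,255,0))):
        q=(proj(S[n],ci(c,R,z))+O[n]-[u-40-.5,v-29-.5])*k; cv2.polylines(a,[q.astype(int)],True,col,1)
    out.append(np.hstack([im,a]))
cv2.imwrite(sys.argv[1],cv2.convertScaleAbs(cv2.resize(np.vstack(out),(800,580),interpolation=cv2.INTER_AREA),alpha=1.3))
def top(s):
    u,v=262,304; g=s['pixels'].astype(int); m=np.zeros(g.shape[:2],np.uint8); m[v-48:v+48,u-50:u+50]=(g[...,1]-g[...,2]>4)[v-48:v+48,u-50:u+50]
    cs=max(cv2.findContours(cv2.morphologyEx(m,cv2.MORPH_CLOSE,np.ones((5,5))),cv2.RETR_EXTERNAL,cv2.CHAIN_APPROX_NONE)[0],key=cv2.contourArea)
    return cv2.fitEllipse(np.array([onz(s,*p[0],12)[:2] for p in cs],np.float32))
print('saucer',top(S['top']))
E
python3 ov.py pics/c.png
```

```text
front r 103.34761866453704 lat 0.3427996627981784 [382.76903611  51.58185597 101.6430441 ] F [0.1 0.6 0.1]
side [256.36 192.96]
top [258.53 306.53]
saucer ((486.8841857910156, 4.405619144439697), (139.6440887451172, 140.348876953125), 110.4183578491211)
```

View pics/c.png

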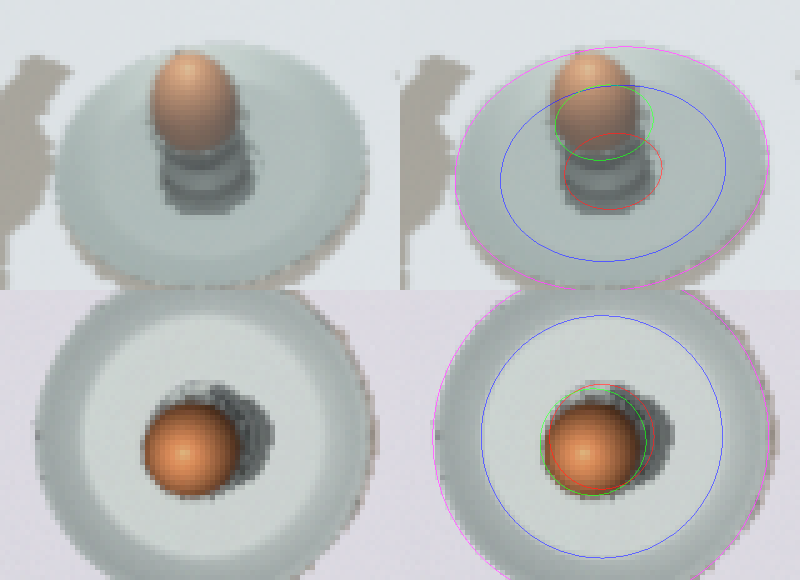

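Top view: the saucer hasn't moved (fit identical). The egg is now at (258.5,306.5), close to the seated position. I'll compare uprightness against the seated cup.

```bash
python3 - <<'E'
from h import *
S={n:load(n) for n in('side','top')}
W={'L':{'side':(256,193),'top':(258,306)},'R':{'side':(247,313),'top':(398,301)}}
for k,w in W.items():
    e={n:egg(S[n],*w[n])[1] for n in w}; print(k,tri(S['side'],e['side'],S['top'],e['top']))
out=[]
for n in S:
  row=[]
  for k in W:
    u,v=W[k][n]; v+=6*(n=='side'); im=S[n]['pixels'][v-19:v+19,u-26:u+26]
    im=cv2.convertScaleAbs(cv2.createCLAHE(2,(2,2)).apply(cv2.cvtColor(im,cv2.COLOR_BGR2GRAY)),alpha=1.0)
    row.append(cv2.resize(im,(400,292),interpolation=cv2.INTER_LANCZOS4))
  out.append(np.hstack(row))
cv2.imwrite('pics/d.png',np.vstack(out))
E
```

```text
L (array([484.19535343,   3.25702127,  63.81103724]), np.float64(2.037269587817538))
R (array([ 495.04271887, -282.86327329,   58.43101142]), np.float64(2.0874894837339713))
```

View pics/d.png

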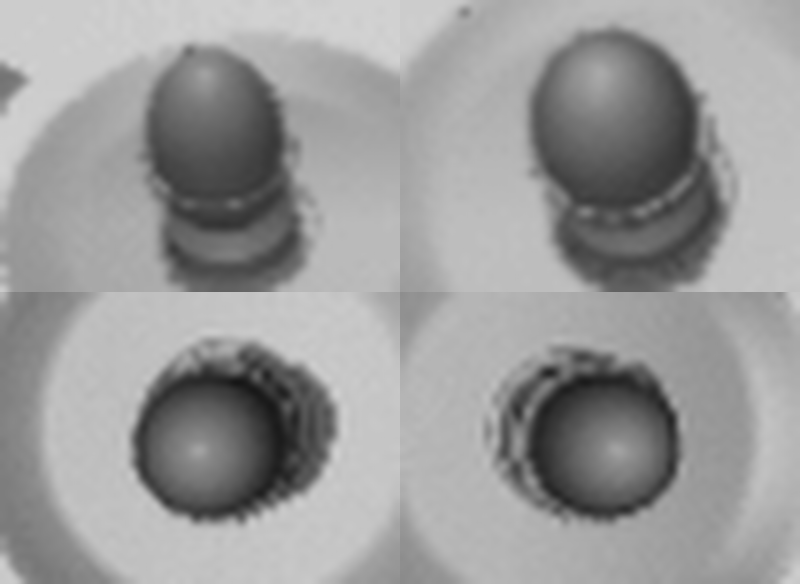

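```bash
python3 - <<'E'
from h import *
a=cv2.imread('pics/side0.png');b=load('side')['pixels'];c=cv2.imread('pics/top0.png');e=load('top')['pixels']
f=lambda im,u,v:cv2.resize(im[v-18:v+18,u-25:u+25],(400,288),interpolation=cv2.INTER_NEAREST)
m=np.vstack([np.hstack([f(a,258,205),f(b,258,205)]),np.hstack([f(c,261,304),f(e,261,304)])])
cv2.imwrite('pics/e.png',cv2.convertScaleAbs(m,alpha=1.9,beta=-60))
E
```

```text
(no output)
```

View pics/e.png

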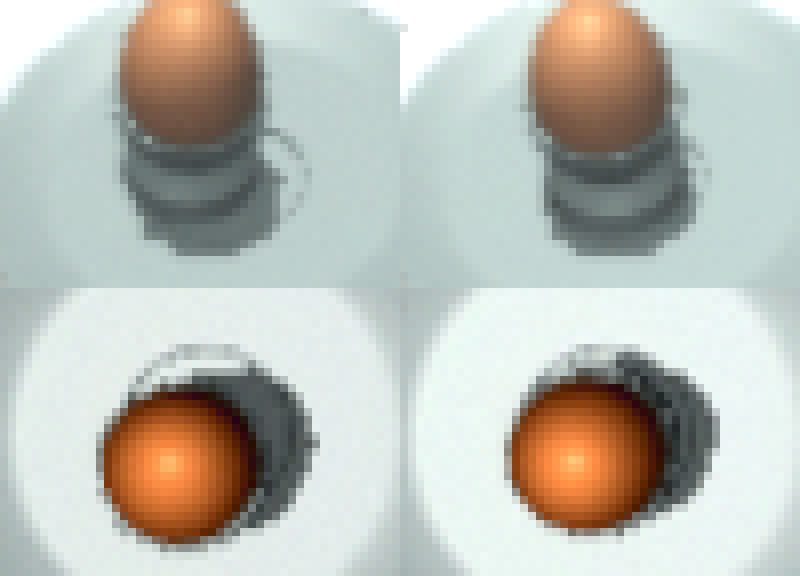

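The foot moved about 6.5 mm in +x but the egg only about 2.5 mm. So the cup has righted itself, and it sits at the near side of its play. One more gentle nudge of about 1.5 mm will centre it and confirm it is seated.

```bash
python3 - <<'E'
from mv import *
from bench import r
s=r.sense(); Rn=R.from_euler('xyz',s['tcp_rot'],degrees=True)
for a in((45,35),(30,14),(24,11.3),(18.4,10.8)):
    p,q=tgt(*a); print(a,rel(s['tool_pos'],Rn,p,q))
E
```

```text
(45, 35) [-0.3 -0.4  0.1 48.1  0.3 72.7]
(30, 14) [-0.3 -0.4  0.1 59.8  0.4 95.7]
(24, 11.3) [-0.3 -0.4  0.1 65.4  0.5 99.2]
(18.4, 10.8) [-3.000e-01 -4.000e-01  1.000e-01  7.090e+01  5.000e-01  1.006e+02]
```

The rows are not in the units I measure in: shifts go in shares of 0.5 m and turns go in shares of pi rad. I convert before sending: 99.6 mm is 0.1992, 99.3 mm is 0.1986.

pendant([
  [[0, 0, 0, 0.06, 0, 0.09, 0], [0, 0, 0, 0.096, 0, 0.144, 0], [0, 0, 0, 0.112, 0, 0.18, 0], [0, 0, 0, 0.12, 0, 0.191, 0], [0, 0, 0, 0.126, 0, 0.1966, 0], [0, 0, 0, 0.1308, 0, 0.1986, 0], [0, 0, 0, 0.134, 0, 0.1992, 0], [0, 0, 0, 0.135, 0, 0.1992, 0]],
])

```text
time: 9.7
tool_pos: [457.1, 18.5, 11.4]
tcp_rot: [-179.7, -8.4, -23.9]
ft_force: [-0.1, 0.0, -0.6]
finger_gap: 0.2
grip_force: 0.0
```

```bash
python3 chk.py
```

```text
front r 21.991420217881597 lat 0.3307549810193269 [457.08672264  18.48030556  11.36015344] F [-0.1  0.  -0.6]
side [257.12 193.21]
top [258.52 306.43]
```

pendant([
  [[0, 0, 0, 0.0014, 0, 0.0002, 0], [0, 0, 0, 0.0028, 0, 0.0004, 0], [0, 0, 0, 0.0042, 0, 0.0006, 0], [0, 0, 0, 0.0054, 0, 0.0008, 0], [0, 0, 0, 0.0054, 0, 0.0008, 0]],
])

```text
time: 10.42
tool_pos: [459.0, 17.3, 10.6]
tcp_rot: [-179.7, -8.3, -23.9]
ft_force: [0.0, 0.2, 0.4]
finger_gap: -0.1
grip_force: 0.4
```

```bash
python3 chk.py
```

```text
front r 19.792399957360473 lat 0.06859200035638935 [458.98899631  17.34638564  10.63827559] F [0.  0.2 0.4]
side [257.06 193.26]
top [258.54 306.49]
```

At the same tool position the egg now sits 1.6 px further back than during the first push. So the cup was still leaning then and has since dropped upright. Final small nudge, then retreat.

In the tool's units: 1.6 mm is 0.0032, 1.2 mm is 0.0024.

pendant([
  [[0, 0, 0, 0.0008, 0, 0.0002, 0], [0, 0, 0, 0.0016, 0, 0.0002, 0], [0, 0, 0, 0.0024, 0, 0.0004, 0], [0, 0, 0, 0.0032, 0, 0.0004, 0], [0, 0, 0, 0.0032, 0, 0.0004, 0]],
])

```text
time: 11.15
tool_pos: [460.6, 16.6, 10.8]
tcp_rot: [-179.7, -8.3, -23.9]
ft_force: [-0.5, 0.2, -0.1]
finger_gap: 0.2
grip_force: 0.3
```

```bash
python3 chk.py
```

```text
front r 18.00445577151637 lat 0.08159214167805295 [460.62765224  16.63103944  10.79639657] F [-0.5  0.2 -0.1]
side [257.93 193.32]
top [258.93 305.67]
```

pendant([
  [[0, 0, 0, -0.008, 0, -0.002, 0], [0, 0, 0, -0.02, 0, -0.02, 0], [0, 0, 0, -0.04, 0, -0.08, 0], [0, 0, 0, -0.1, 0, -0.16, 0], [0, 0, 0, -0.14, 0, -0.2, 0], [0, 0, 0, -0.14, 0, -0.2, 0], [0, 0, 0, -0.14, 0, -0.2, 0]],
])

```text
time: 12.12
tool_pos: [384.1, 50.1, 99.6]
tcp_rot: [-179.7, -8.4, -23.9]
ft_force: [-0.0, -0.2, -0.6]
finger_gap: 0.2
grip_force: 0.0
```

```bash
python3 chk.py; python3 ov.py pics/f.png
```

```text
front r 101.49563302579762 lat -0.4374165461488033 [384.14356665  50.11582257  99.63334899] F [-0.  -0.2 -0.6]
side [257.12 193.08]
top [258.87 305.73]
saucer ((487.113037109375, 4.463604927062988), (139.6439208984375, 140.54498291015625), 102.54633331298828)
```

View pics/f.png

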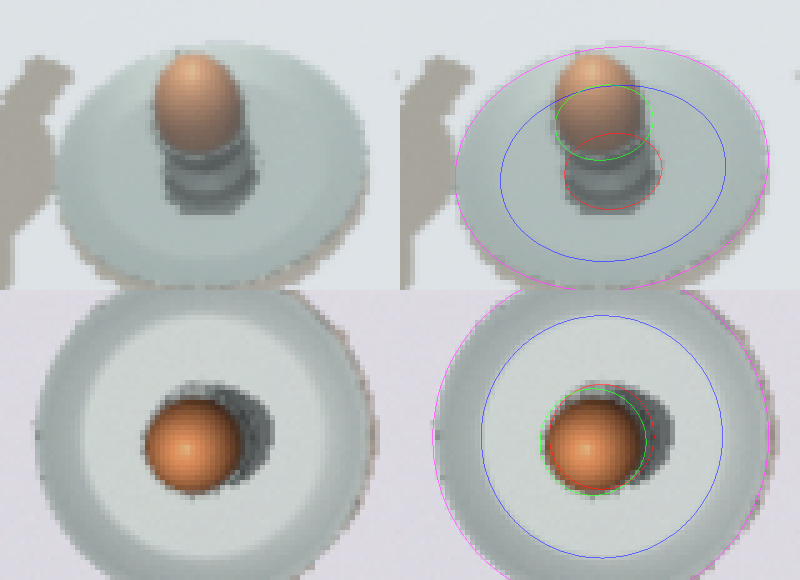

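The egg is at (258.9,305.7) in the top view and (257.1,193.1) in the side view. Both are within about a pixel of the seated-and-centred prediction (258.4,305.7 and 257.0,193.9). The saucer centre hasn't moved and the cup looks upright.

```bash
python3 -c "
from bench import workorder
print(workorder.hand_in())"
```

```text
the job is handed in; nothing more can be done
None
```

The askew egg cup (left saucer) was nudged into its well and, by the last pictures, stands upright and centred, with its egg in place and the saucer unmoved; the job is handed in at about 12 s of the 38 s limit, and no verdict came back.

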